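Run-check the cake turntable: spin, follow the knob, catch and park

ROBOT

A 7-joint arm with a two-finger parallel gripper is mounted at the origin on the work surface. World frame = base frame: x ahead of the robot, y to its left, z up, the work surface at z = 0. Lengths are in m, angles in rad, forces in N, time in s.
With the tool pointing down it reaches from about 0.4 to 0.85 m from the base axis. Payload 10.4 kg.
Tool frame: the origin (TCP) lies between the finger pads, 19 mm behind the fingertips; this is the grasp point; z points along the fingers, y is the line along which they close (so a half turn about z gives the same grasp; the last joint's range is limited). The gripper opens to 85 mm and grips with 20 to 120 N. Pads are 22 mm wide; open, the fingers measure 114 mm over their backs; the gripper's body (76 mm by 85 mm) begins 54 mm behind the grasp point. The pads swing forward as they close: fully open they stand 13 mm farther back than shut.
Start: joints at [-1.34, 0.332, -0.065, 1.46, 0.022, 1.35, -0.088], TCP at [0.157, 0.605, 0.25] pointing down, gripper open.
Joint ranges: [-2.6, 2.6], [-0.5, 2.12], [-1.47, 1.34], [0.16, 2.42], [-1.27, 4.41], [0.06, 2.06], [-2.6, 2.6]. Speed limits (rad/s): [2.22, 2.22, 2.79, 2.79, 3.14, 3.14, 3.14].

INTERFACE

Orientations are given as a unit quaternion [x, y, z, w].
In Python, from workcell import manip gives the robot as it stands. The module is installed in compiled form; this text tells all that it offers.
- The arm moves only by the tool step_arm, never from a script. Its argument "moves" is a list of rows, each a list of 7 numbers: the closure, from 0 (fully open) to 1 (shut), then the shift along the world's x, y, z in mm, then the turn, a rotation vector about the world's x, y, z in rad. In form: [[grip, tx, ty, tz, ax, ay, az], ...]. A call has 1 to 10 rows; each row is the pose to reach, as a shift and turn from the pose commanded when the call began; what a row does not reach only later rows make up. A row lasts 1/10 s, in which the tool goes at most 50 mm and 8.59 degrees, less where a joint would pass 70% of its speed; a pose out of reach is approached as far as the arm can. A call with a gripper value outside its range is refused whole. The fingers move at their own pace and stop on an object; "grip_force" is the grip in N (left out, the last holds). Time passes only in rows, so rows that repeat a pose let the fingers close. It gives the time, the measured TCP pose, the force, the opening and the grip force at its end, in the units of the state.
- manip.get_obs(): the state, without advancing time (a new reading comes with each control period).
- manip.camera(name): name is "scene" or "top" or "wrist"; returns a dict with "image" (384x512x3 uint8, blue, green, red), "K" (3x3 intrinsics, pixels), "rvec" (rotation vector, rad) and "tvec" (3), from world to camera coordinates, as OpenCV has them; the wrist camera has in their place "mount" (4x4, takes a point from camera to tool coordinates, whose origin is the TCP and whose axes are the flange's). Camera axes: x right, y down, z forward; pixel columns grow to the right and rows downward; lengths in m; the calibration is good to about 2 mm. A picture is of the moment at which its call begins: read the wrist's pose just before it. There is no depth.
- manip.hand_in(): hands the job in; it is judged then, once.
The state is a dict: "clock": time; "joint_pos": joint angles; "joint_velocities": joint speeds; "tau": joint torques, N m; "position": TCP position; "ee_rot": TCP orientation; "ft_force": force on the tool from outside, world axes, zero at the start; "torque": the same for the moment, N m; "grip_width": opening from 0.0 (shut) to 1.0 (fully open); "grasp_force": force on a finger pad.
Only numpy, scipy, OpenCV 4.12 (cv2) and the standard library are available. Lean on these libraries where they do the work, as an engineer would, in place of code of your own. Each camera call takes 0.05 s, during which the arm holds its last target. There are 200 camera calls.

TASK

Check that the cake turntable runs freely: set it spinning, let go, and for at least five seconds keep the gripper centred on the coasting knob (around it or just above it, within 2 cm sideways) without touching the turntable, while it still makes a full turn in six seconds or quicker, but never quicker than one in two and a half seconds. Then take hold of the knob while it is still turning, walk it on round with the turntable to the pointer on the stand, and let go so that the turntable stands still with the knob facing the pointer. Both ramekins must ride along upright without sliding on the plate, and everything else on the counter stays where it is.

Things in the scene. Friction and masses are not known exactly. Their poses are not given: they have to be found in the camera images.
- turntable (a joint): turntable angle, rad, positive counter-clockwise from above, unlimited, starts at rest at 1.2 to 2.6; 0 and every whole turn = knob facing the pointer. It coasts: nominal inertia 0.03 kg m2 with ramekins (plate mass -20 to +30 %), viscous drag 0.0016 N m s/rad, dry friction 0.001 N m: it loses about 0.1 rad/s each second. Either direction is fine
- plate: the turning plate: round marble tray, 300 mm across, 2.2 kg, 12 mm thick floor whose upper face is 70 mm above the counter, with a rim 6 mm wide and 6 mm high; it carries the knob. Origin on the axis at the plate's underside (58 mm above the counter); its x axis points to the knob, z up
- knob (a point): centre of the top of the knob: an upright plain steel cylinder, 24 mm diameter, 50 mm tall, that spins freely on its own upright pin fixed to the plate 120 mm from the axis; its top is 120 mm above the counter. It can be gripped from above, at any tool yaw
- axis (a point): point on the turntable's upright axis, at the height of the plate's floor (70 mm above the counter); does not move
- park (a point): where the knob's top centre stands when the knob is facing the pointer: 120 mm from the axis, 120 mm above the counter; does not move
- stand: the fixed dark steel foot of the turntable, 150 mm across, fixed to the counter; origin on the axis at the counter, x axis towards the pointer. The pointer is a steel tab 16 mm wide that stands up just outside the plate's rim, 164 to 172 mm from the axis, its top 74 mm above the counter (below the rim)
- ramekin_a: loose white ceramic ramekin standing on the plate, 76 mm across the mouth, 45 mm high, 0.14 kg; origin at the centre of its underside, about 75 mm from the axis, well away from the knob
- ramekin_b: the second ramekin, same as the first
- rolling_pin: maple rolling pin, 420 mm long, barrel 52 mm diameter, 0.7 kg, lying loose crosswise at the far side of the counter; origin under the middle of the barrel. Leave alone
- scoop: red plastic scoop, box-shaped 85 x 60 x 40 mm with a flat handle 100 mm long, to the right; origin under the middle of the box. Leave alone
- glass_dish: round glass dish, 150 mm across, 50 mm high, to the left; origin under its centre. Leave alone
- jar: closed glass jar, 76 mm diameter, 110 mm high, at the far right; origin under its centre. Leave alone
Things that resemble listed ones, but are neither listed nor needed, are in the scene too. What is shaped like the ramekin_b but purple or yellow is not meant.

How it is judged:
By the outcome, as a careful person would: the job done as asked, in the order asked, and still so for the second after the job is handed in, with the robot touching nothing.
It also fails if it takes over 64 s, if anything falls off the work surface, if the arm or the gripper's body presses on something with over 40 N, if the wrist force passes 120 N, or if a joint passes its speed limit or range.

## Working session

There is one attempt and no reset: what is moved stays moved. The work goes in short steps, Python scripts to look and compute and a tool call to move; the robot and the scene stay as the last step left them, time stands still between calls to the robot, and variables do not carry over. Pictures are saved under pics/ and viewed, at most 10 in all, crops included, and the job is handed in when it is done.

Besides the shell and the picture viewer there is one more tool, called after "Call:" by a JSON object that holds its "op" and its "data". step_arm: Moves the arm, as the interface text tells. Its arguments: {"type":"object","properties":{"moves":{"type":"array","items":{"type":"array","items":{"type":"number"}}},"grip_force":{"type":"number"}},"required":["moves"]}

```bash
mkdir -p pics; python3 - <<'E'
from workcell import manip
import cv2,numpy as np
o=manip.get_obs(); print({k:np.round(v,3).tolist() for k,v in o.items()})
for n in("top","scene"):
    c=manip.camera(n); cv2.imwrite(f"pics/{n}0.png",c["image"]); np.savez(f"{n}.npz",**{k:c[k] for k in("image","K","rvec","tvec")})
    R=cv2.Rodrigues(np.array(c["rvec"]))[0]; print(n,(-R.T@np.array(c["tvec"]).ravel()).round(3),R.round(2).tolist(),np.array(c["K"]).round(1).tolist())
E
```

```text
{'clock': 0.0, 'joint_pos': [-1.34, 0.333, -0.065, 1.461, 0.022, 1.35, -0.088], 'joint_velocities': [-0.002, -0.001, -0.001, -0.0, -0.002, -0.001, 0.0], 'tau': [-0.0, -62.543, 0.049, -39.163, 0.016, 0.009, -0.0], 'position': [0.157, 0.605, 0.249], 'ee_rot': [0.127, 0.992, -0.001, -0.0], 'ft_force': [-0.709, 0.569, -0.522], 'torque': [-0.039, 0.011, -0.007], 'grasp_force': 0.0, 'grip_width': 0.998}
top [ 0.47  -0.027  1.226] [[-0.03, -1.0, -0.02], [-0.99, 0.03, -0.13], [0.13, 0.02, -0.99]] [[417.6, 0.0, 254.5], [0.0, 417.6, 192.2], [0.0, 0.0, 1.0]]
scene [1.281 0.108 0.974] [[-0.22, 0.97, 0.01], [0.78, 0.18, -0.6], [-0.59, -0.13, -0.8]] [[362.2, 0.0, 261.3], [0.0, 362.2, 190.5], [0.0, 0.0, 1.0]]
```

View pics/top0.png

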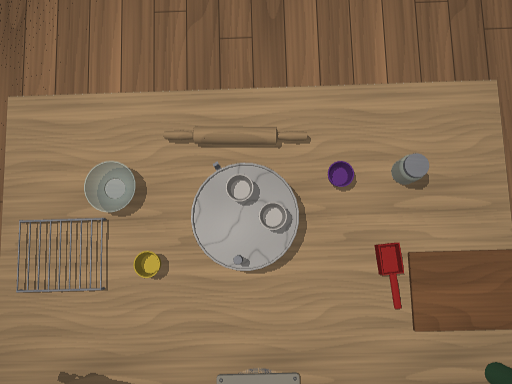

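View pics/scene0.png

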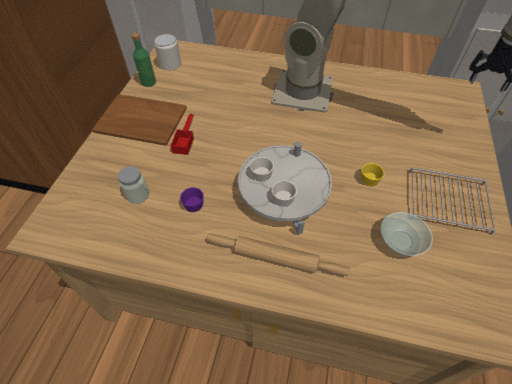

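The top view shows the marble plate centred near (245,217). The knob is at (239,260), the pointer tab at (217,167), and the white ramekins at (240,188) and (273,215). The purple (341,175) and yellow (148,265) bowls off the plate are decoys. The scene view agrees: knob at (297,150), pointer at (299,228).

```bash
cat > h.py <<'E'
import cv2,numpy as np
def ray(c,uv,z):
    R=cv2.Rodrigues(np.array(c["rvec"]))[0]; t=np.array(c["tvec"]).ravel()
    p=cv2.undistortPoints(np.array(uv,float).reshape(-1,1,2),np.array(c["K"]),None).reshape(-1,2)
    d=np.c_[p,np.ones(len(p))]@R; o=-R.T@t
    return (o+d*((z-o[2])/d[:,2])[:,None])[:,:2]
E
python3 - <<'E'
from h import *
c=np.load("top.npz"); im=c["image"]
hsv=cv2.cvtColor(im,cv2.COLOR_BGR2HSV)
m=((hsv[...,1]<45)&(hsv[...,2]>120)).astype(np.uint8)*255
roi=np.zeros_like(m); roi[155:280,180:310]=255; m&=roi
m=cv2.morphologyEx(m,cv2.MORPH_CLOSE,np.ones((5,5)))
k=max(cv2.findContours(m,0,2)[0],key=cv2.contourArea); k=cv2.convexHull(k)
w=ray(c,k.reshape(-1,2),.076).astype(np.float32)
A=np.c_[2*w,np.ones(len(w))]; s=np.linalg.lstsq(A,(w**2).sum(1),rcond=None)[0]
r=np.sqrt(s[2]+s[0]**2+s[1]**2);print("axis",s[:2],"r",r,"resid",np.abs(np.linalg.norm(w-s[:2],axis=1)-r).max())
for n,uv,z in(("knob",(238.5,259.5),.12),("ptr",(217,167),.074),("ra",(240,187),.115),("rb",(273,215),.115)):
    p=ray(c,uv,z)[0];d=p-s[:2];print(n,p.round(4),np.hypot(*d).round(4),np.degrees(np.arctan2(d[1],d[0])).round(1))
a=cv2.resize(im[150:285,185:305],None,fx=4.4,fy=4.4,interpolation=cv2.INTER_CUBIC)
s=np.load("scene.npz")["image"];b=cv2.resize(s[135:240,230:340],None,fx=4.4,fy=4.4,interpolation=cv2.INTER_CUBIC)[:a.shape[0]]
b=b[:,:270+0] if 0 else cv2.resize(b,(270,258));o=np.zeros((a.shape[0],a.shape[1]+270,3),np.uint8);o[:,:a.shape[1]]=a;o[:258,a.shape[1]:]=b
print(o.shape);cv2.imwrite("pics/crop.png",o)
E
```

```text
axis [0.55603512 0.02427039] r 0.15072109938157624 resid 0.01678955033271534
knob [0.434  0.0388] 0.1229 173.2
ptr [0.6907 0.0961] 0.1527 28.1
ra [0.6263 0.0307] 0.0706 5.2
rb [ 0.5484 -0.0554] 0.0801 -95.5
(594, 798, 3)
```

View pics/crop.png

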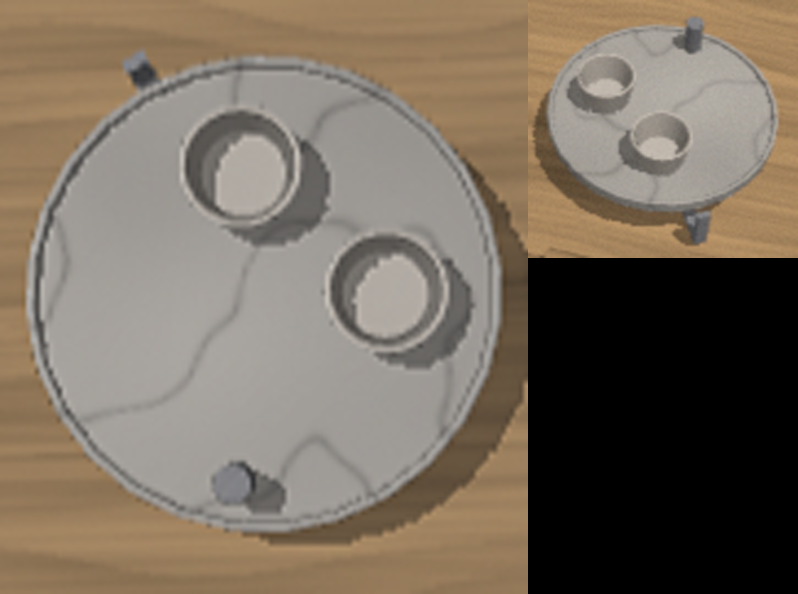

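The crop confirms one steel knob at about (238,259.5), the pointer tab outside the rim with its top at about (216,165), and two white ramekins (239.8,188) and (273,216) far from the knob. I'll refine the axis from the rim extremes.

```bash
python3 - <<'E'
from h import *
c=np.load("top.npz"); f=lambda x,y:(185+(x+.5)/4.4-.5,150+(y+.5)/4.4-.5)
L,Rr,T,B=[ray(c,f(*q),.076)[0] for q in((28,294),(500,294),(264,57),(264,532))]
print((L-Rr),(T-B)); ax=np.array([(T[0]+B[0])/2,(L[1]+Rr[1])/2]);print("axis",ax)
for n,uv,z in(("knob",f(234,482),.12),("ptr",f(137,65),.074),("ra",f(241,167),.115),("rb",f(388,292),.115)):
    p=ray(c,uv,z)[0];d=p-ax;print(n,p.round(4),np.hypot(*d).round(4),np.degrees(np.arctan2(d[1],d[0])).round(1))
s=np.load("scene.npz");g=lambda x,y:(230+x*110/270,135+y*105/258)
# scene: rim extremes & knob
for n,uv,z in(("knob",g(694,22) if 0 else g(694-528,22),.12),("ptr",g(698-528,216),.074)):
    p=ray(s,uv,z)[0];print("scene",n,p)
im=s["image"];hsv=cv2.cvtColor(im,cv2.COLOR_BGR2HSV)
m=((hsv[...,1]<45)).astype(np.uint8)*255;roi=np.zeros_like(m);roi[140:232,230:340]=255;m&=roi
m=cv2.morphologyEx(m,cv2.MORPH_OPEN,np.ones((13,13)))
k=max(cv2.findContours(m,0,1)[0],key=cv2.contourArea);w=ray(s,cv2.convexHull(k).reshape(-1,2),.073)
q=np.linalg.lstsq(np.c_[2*w,np.ones(len(w))],(w**2).sum(1),rcond=None)[0];print("scene axis",q[:2],np.sqrt(q[2]+q[:2]@q[:2]))
E
```

```text
[0.00860524 0.29595868] [ 0.29790983 -0.0073656 ]
axis [0.5515744 0.022271 ]
knob [0.435  0.0407] 0.118 171.0
ptr [0.6983 0.0995] 0.1658 27.8
ra [0.6248 0.0324] 0.0739 7.9
rb [ 0.5458 -0.0548] 0.0773 -94.3
scene knob [0.437558   0.04123861]
scene ptr [0.70732057 0.09523934]
scene axis [0.55771154 0.02190382] 0.15133926443077295
```

Call:
{"op": "step_arm", "data": {"moves": [[0,25,-50,10,0,0,0],[0,50,-95,20,0,0,0],[0,75,-140,30,0,0,0],[0,95,-185,40,0,0,0],[0,120,-230,50,0,0,0],[0,145,-275,60,0,0,0],[0,165,-320,70,0,0,0],[0,190,-365,80,0,0,0],[0,215,-410,90,0,0,0],[0,240,-455,100,0,0,0]]}}

```text
clock: 1.1
position: [0.3858, 0.1687, 0.3457]
ee_rot: [0.127, 0.992, 0.0, -0.0]
ft_force: [2.0, -0.3, 0.5]
grip_width: 1.001
grasp_force: 0.0
```

Call:
{"op": "step_arm", "data": {"moves": [[0,40,-25,0,0,0,0],[0,80,-50,0,0,0,0],[0,120,-75,0,0,0,0],[0,143,-105,0,0,0,0],[0,143,-125,0,0,0,0],[0,143,-125,0,0,0,0],[0,143,-125,0,0,0,0]]}}

```text
clock: 1.8
position: [0.5282, 0.0459, 0.3452]
ee_rot: [0.127, 0.992, 0.0, -0.0]
ft_force: [0.2, 0.5, 0.6]
grip_width: 0.999
grasp_force: 0.0
```

```bash
cat >> h.py <<'E'
from scipy.spatial.transform import Rotation as Ro
def wray(c,o,uv,z):
    M=np.array(c["mount"]); R=Ro.from_quat(o["ee_rot"]).as_matrix(); T=np.array(o["position"])
    p=cv2.undistortPoints(np.array(uv,float).reshape(-1,1,2),np.array(c["K"]),None).reshape(-1,2)
    d=np.c_[p,np.ones(len(p))]@M[:3,:3].T@R.T; q=R@M[:3,3]+T
    return (q+d*((z-q[2])/d[:,2])[:,None])[:,:2]
def wproj(c,o,P):
    M=np.array(c["mount"]); R=Ro.from_quat(o["ee_rot"]).as_matrix()
    pc=((np.atleast_2d(P)-o["position"])@R-M[:3,3])@M[:3,:3]
    q=pc@np.array(c["K"]).T; return q[:,:2]/q[:,2:]
E
python3 - <<'E'
from workcell import manip
from h import *
o=manip.get_obs(); c=manip.camera("wrist"); cv2.imwrite("pics/w1.png",c["image"])
np.savez("w1.npz",image=c["image"],K=c["K"],mount=c["mount"],position=o["position"],ee_rot=o["ee_rot"])
print(o["clock"],o["position"],o["ee_rot"],np.round(o["joint_pos"],2)); print(np.round(c["mount"],3).tolist(),np.round(c["K"],1).tolist())
print(wproj(c,o,[[.554,.022,.07],[.436,.041,.12],[.66,.077,.12],[.7026,.0996,.074]]))
E
```

```text
1.8 [0.52822529 0.04591199 0.345162  ] [ 1.26843006e-01  9.91922763e-01  1.00919304e-04 -2.73733169e-04] [-0.73  0.08  0.6   1.58 -0.04  1.5   1.19]
[[-0.002, -0.966, -0.259, 0.065], [1.0, -0.002, -0.0, 0.001], [-0.0, -0.259, 0.966, -0.124], [0.0, 0.0, 0.0, 1.0]] [[291.2, 0.0, 253.7], [0.0, 291.2, 194.8], [0.0, 0.0, 1.0]]
[[240.96860136 187.51316854]
 [227.82221449  96.21506195]
 [300.65844386 261.46137377]
 [316.57613009 268.16987757]]
```

View pics/w1.png

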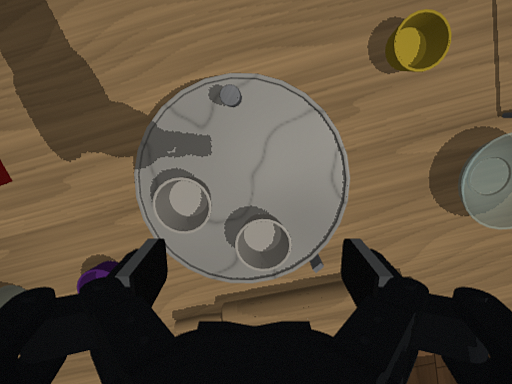

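The wrist view shows the plate spanning columns 135–349 and rows 73–282, the knob top at (231,95), the pointer at (317,261) and the two white ramekins. All are close to the predictions.

```bash
python3 - <<'E'
from h import *
z=np.load("w1.npz");c=z;o=z;im=z["image"]
hsv=cv2.cvtColor(im,cv2.COLOR_BGR2HSV).astype(int)
# rim edge: radial scan saturation from predicted axis
c0=np.array([241,180.]);pts=[]
for a in np.radians(np.arange(-40,215,3)):
    d=np.array([np.cos(a),-np.sin(a)])
    rs=np.arange(85,125,.5); q=c0+rs[:,None]*d
    S=cv2.remap(hsv[...,1].astype(np.float32),q[:,0].astype(np.float32)[None],q[:,1].astype(np.float32)[None],1)[0]
    i=np.where((S[:-4]<50)&(S[4:]>60))[0]
    if len(i):pts.append(q[i[-1]+2])
w=wray(c,o,pts,.075)
from scipy.optimize import least_squares
r=least_squares(lambda p:np.hypot(*(w-p[:2]).T)-.15,[.55,.02],loss="soft_l1",f_scale=.002)
print("axis",r.x,len(w),np.abs(r.fun).mean())
ax=r.x
for n,uv,h in(("knob",(231,95),.12),("ptr",(317,261.5),.074)):
    p=wray(c,o,uv,h)[0];d=p-ax;print(n,p.round(4),np.hypot(*d).round(4),np.degrees(np.arctan2(d[1],d[0])).round(1))
cv2.imwrite("pics/pc.png",cv2.resize(im[240:285,290:350],None,fx=8,fy=8,interpolation=2))
E
```

```text
axis [0.55342869 0.02358374] 85 0.00029791823828254364
knob [0.4357 0.0449] 0.1197 169.8
ptr [0.6919 0.1024] 0.1593 29.7
```

View pics/pc.png

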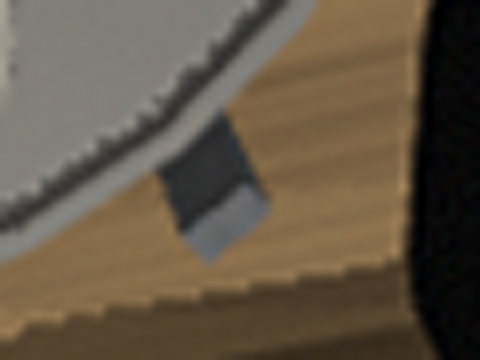

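```bash
python3 - <<'E'
from h import *
z=np.load("w1.npz");ax=np.array([.5534,.0236])
p=wray(z,z,[(318,267.2)],.074)[0];d=p-ax;print(p,np.hypot(*d),np.degrees(np.arctan2(*d[::-1])))
c=np.load("top.npz")
for a in([.5534,.0236],[.5516,.0223],[.5534,.0223]):
  d=np.array([.6983,.0995])-a;print(np.degrees(np.arctan2(*d[::-1])))
# circle reference
for t in range(0,360,30):print(t,(ax+.12*np.array([np.cos(np.radians(t)),np.sin(np.radians(t))])).round(4))
E
```

```text
[0.70155301 0.10199797] 0.1676172938955225 27.88640351374064
27.64597536373868
27.755321103998643
28.047853303529024
0 [0.6734 0.0236]
30 [0.6573 0.0836]
60 [0.6134 0.1275]
90 [0.5534 0.1436]
120 [0.4934 0.1275]
150 [0.4495 0.0836]
180 [0.4334 0.0236]
210 [ 0.4495 -0.0364]
240 [ 0.4934 -0.0803]
270 [ 0.5534 -0.0964]
300 [ 0.6134 -0.0803]
330 [ 0.6573 -0.0364]
```

Call:
{"op": "step_arm", "data": {"moves": [[0,-35,-1,-20,0,0,0],[0,-70,-2,-50,0,0,0],[0,-93,-2,-90,0,0,0],[0,-93,-2,-130,0,0,0],[0,-93,-2,-165,0,0,0],[0,-93,-2,-195,0,0,0],[0,-93,-2,-220,0,0,0],[0,-93,-2,-235,0,0,0],[0,-93,-2,-242,0,0,0],[0,-93,-2,-242,0,0,0]]}}

```text
clock: 2.85
position: [0.4349, 0.0445, 0.103]
ee_rot: [0.126, 0.992, -0.0, -0.0]
ft_force: [-0.6, -0.4, 0.2]
grip_width: 1.002
grasp_force: 0.0
```

```bash
python3 - <<'E'
from workcell import manip
from h import *
o=manip.get_obs(); c=manip.camera("wrist"); cv2.imwrite("pics/w2.png",c["image"])
np.savez("w2.npz",image=c["image"],K=c["K"],mount=c["mount"],position=o["position"],ee_rot=o["ee_rot"])
print(o["clock"],o["position"],o["ft_force"],np.round(o["joint_pos"],2))
print(wproj(c,o,[[.4355,.0435,.12],[.4355,.0435,.07],[.5534,.0236,.07]]))
E
```

```text
2.85 [0.43489574 0.04449649 0.10302163] [-0.57698967 -0.37672174  0.17652433] [-0.76  0.06  0.57  2.13 -0.04  0.97  1.15]
[[248.72160783 281.74530362]
 [250.16674476 234.66903816]
 [265.86429934 396.30925795]]
```

View pics/w2.png

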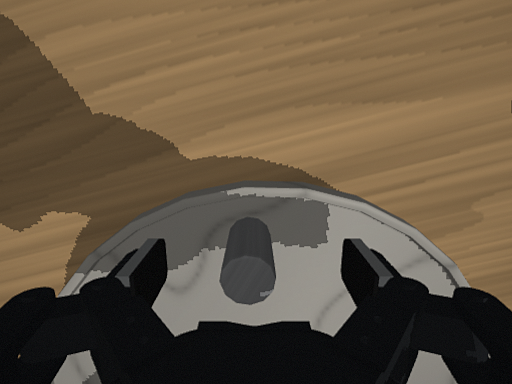

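The picture shows the knob top at (248,280) between the open fingers (predicted (248.7,281.7)), with clearance all round. I'll grip it, and check colours for an automatic knob detector.

Call:
{"op": "step_arm", "data": {"moves": [[1,0,0,0,0,0,0],[1,0,0,0,0,0,0],[1,0,0,0,0,0,0],[1,0,0,0,0,0,0],[1,0,0,0,0,0,0],[1,0,0,0,0,0,0]], "grip_force": 30}}

```text
clock: 3.5
position: [0.4356, 0.044, 0.1038]
ee_rot: [0.127, 0.992, 0.0, 0.0]
ft_force: [-1.4, 0.3, 7.0]
grip_width: 0.272
grasp_force: 30.0
```

```bash
python3 - <<'E'
from workcell import manip
from h import *
o=manip.get_obs();print(o["clock"],np.round(o["position"],4),np.round(o["ft_force"],1),o["grip_width"],o["grasp_force"])
im=np.load("w2.npz")["image"]
for n,(u,v) in dict(top=(245,280),toplit=(266,294),side=(247,235),plate_sh=(295,225),plate=(310,290),plate2=(190,290),rim=(250,190)).items(): print(n,im[v-2:v+3,u-2:u+3].reshape(-1,3).mean(0).round(1))
E
```

```text
3.5 [0.4356 0.044  0.1038] [-1.4  0.3  7. ] 0.27214037370985594 29.95675563812256
top [70.7 70.1 69.8]
toplit [101.7 101.4 100.9]
side [55.6 55.2 55. ]
plate_sh [84.2 88.9 90.5]
plate [141.4 149.2 152.8]
plate2 [123.2 129.7 132.7]
rim [139.1 146.6 149.4]
```

```bash
cat >> h.py <<'E'
C=np.array([.5534,.0236])
def on(deg): a=np.radians(deg); return C+.12*np.stack([np.cos(a),np.sin(a)],-1)
def rows(cmd,degs,grip):
    s=np.round((on(np.array(degs,float))-cmd)*1000).astype(int)
    g=np.broadcast_to(grip,len(degs))
    print(str([[int(k) if k in(0,1) else float(k),int(a),int(b),0,0,0,0] for k,(a,b) in zip(g,s)])); return cmd+s[-1]/1000
def knob(c):
    im=c["image"].astype(float); m=((im[...,0]/(im[...,2]+1)>.965)&(im.max(2)>42)).astype(np.uint8)
    m[:160]=0;m[345:]=0;m[:,:165]=0;m[:,345:]=0
    m=cv2.morphologyEx(m,cv2.MORPH_OPEN,np.ones((5,5)))
    d=cv2.distanceTransform(m,cv2.DIST_L2,5); _,r,_,p=cv2.minMaxLoc(d)
    q=np.argwhere(d>r-1.5)[:,::-1].mean(0); return q,r
E
python3 - <<'E'
from h import *
z=np.load("w2.npz");q,r=knob(z);print(q,r,wray(z,z,[q],.12))
cmd=np.array([.4353,.0442]);t=170.2
for i in(1,2):
    d=t+np.cumsum(.6*np.arange(10*i-9,10*i+1));cmd=rows(cmd,d,1);t=d[-1];print(cmd,t)
d=t+12*np.arange(1,11);cmd=rows(cmd,d,[1]*4+[0]*6);print(cmd,d[-1])
E
```

```text
[247.07692308 276.92307692] 26.362794876098633 [[0.43316659 0.04341564]]
[[1, 0, -1, 0, 0, 0, 0], [1, -1, -4, 0, 0, 0, 0], [1, -1, -8, 0, 0, 0, 0], [1, -2, -13, 0, 0, 0, 0], [1, -2, -19, 0, 0, 0, 0], [1, -2, -26, 0, 0, 0, 0], [1, -1, -35, 0, 0, 0, 0], [1, 1, -45, 0, 0, 0, 0], [1, 3, -56, 0, 0, 0, 0], [1, 8, -68, 0, 0, 0, 0]]
[ 0.4433 -0.0238] 203.2
[[1, 6, -12, 0, 0, 0, 0], [1, 14, -25, 0, 0, 0, 0], [1, 25, -37, 0, 0, 0, 0], [1, 38, -49, 0, 0, 0, 0], [1, 54, -59, 0, 0, 0, 0], [1, 73, -67, 0, 0, 0, 0], [1, 93, -71, 0, 0, 0, 0], [1, 116, -72, 0, 0, 0, 0], [1, 140, -69, 0, 0, 0, 0], [1, 163, -60, 0, 0, 0, 0]]
[ 0.6063 -0.0838] 296.2
[[1, 21, 13, 0, 0, 0, 0], [1, 39, 31, 0, 0, 0, 0], [1, 53, 51, 0, 0, 0, 0], [1, 63, 75, 0, 0, 0, 0], [0, 67, 99, 0, 0, 0, 0], [0, 66, 125, 0, 0, 0, 0], [0, 60, 149, 0, 0, 0, 0], [0, 49, 171, 0, 0, 0, 0], [0, 33, 191, 0, 0, 0, 0], [0, 14, 207, 0, 0, 0, 0]]
[0.6203 0.1232] 416.2
```

Call:
{"op": "step_arm", "data": {"moves": [[1,0,-1,0,0,0,0],[1,-1,-4,0,0,0,0],[1,-1,-8,0,0,0,0],[1,-2,-13,0,0,0,0],[1,-2,-19,0,0,0,0],[1,-2,-26,0,0,0,0],[1,-1,-35,0,0,0,0],[1,1,-45,0,0,0,0],[1,3,-56,0,0,0,0],[1,8,-68,0,0,0,0]]}}

```text
clock: 4.5
position: [0.4432, -0.0249, 0.1037]
ee_rot: [0.127, 0.992, 0.0, -0.0]
ft_force: [-2.8, -0.7, 8.7]
grip_width: 0.269
grasp_force: 30.5
```

Call:
{"op": "step_arm", "data": {"moves": [[1,6,-12,0,0,0,0],[1,14,-25,0,0,0,0],[1,25,-37,0,0,0,0],[1,38,-49,0,0,0,0],[1,54,-59,0,0,0,0],[1,73,-67,0,0,0,0],[1,93,-71,0,0,0,0],[1,116,-72,0,0,0,0],[1,140,-69,0,0,0,0],[1,163,-60,0,0,0,0]]}}

```text
clock: 5.5
position: [0.6076, -0.0851, 0.1038]
ee_rot: [0.127, 0.992, -0.0, 0.0]
ft_force: [-1.9, 2.7, 11.8]
grip_width: 0.274
grasp_force: 30.8
```

```bash
python3 - <<'E'
from workcell import manip
import numpy as np
o=manip.get_obs();p=o["position"][:2]-np.array([.5534,.0236]);print(o["clock"],p,np.hypot(*p),np.degrees(np.arctan2(p[1],p[0]))%360,o["ft_force"],np.round(o["joint_pos"],2),np.round(o["joint_velocities"],2))
E
```

```text
5.5 [ 0.05418543 -0.10868882] 0.12144677772780567 296.49796872289437 [-1.86408649  2.71857565 11.79048889] [-0.44  0.49  0.65  1.69 -0.33  1.08  1.63] [ 0.06  0.44 -0.13 -0.6  -0.21  0.21 -0.11]
```

Call:
{"op": "step_arm", "data": {"moves": [[1,21,13,0,0,0,0],[1,39,31,0,0,0,0],[1,53,51,0,0,0,0],[1,63,75,0,0,0,0],[0,67,99,0,0,0,0],[0,66,125,0,0,0,0],[0,60,149,0,0,0,0],[0,49,171,0,0,0,0],[0,33,191,0,0,0,0],[0,14,207,0,0,0,0]]}}

```text
clock: 6.5
position: [0.6196, 0.1239, 0.1028]
ee_rot: [0.126, 0.992, -0.0, -0.0]
ft_force: [0.4, 0.1, -0.9]
grip_width: 0.999
grasp_force: 0.0
```

```bash
cat > look.py <<'E'
from workcell import manip
from h import *
import sys
def look():
    o=manip.get_obs();c=manip.camera("wrist");q,r=knob(c);p=wray(c,o,[q],.12)[0]
    cv2.imwrite(f"pics/f{o['clock']:.2f}.png",c["image"])
    P=np.array(o["position"][:2]);an=lambda v:np.degrees(np.arctan2(v[1],v[0]))%360
    print("t %.2f tcp %s ang %.1f r %.4f grip %.2f ft %s j7 %.2f"%(o["clock"],P.round(4),an(P-C),np.hypot(*(P-C)),o["grip_width"],np.round(o["ft_force"],1),o["joint_pos"][6]))
    print("knob px",q.round(1),"r %.1f"%r,"ang %.1f rad %.4f off_mm"%(an(p-C),np.hypot(*(p-C))),((p-P)*1000).round(1))
    return o["clock"],an(p-C)
E
python3 -c "
from look import *
t,k=look()
cmd=np.array([.6203,.1232]);e=k
# 0.05s hold; row i ends at t+.05+.1i
s=.05+.1*np.arange(1,11);w=119.;d=k+w*s-.5*7.5*s*s
print(d[-1]);print(rows(cmd,d,0))
"
```

```text
t 6.50 tcp [0.6196 0.1239] ang 56.6 r 0.1202 grip 1.00 ft [ 0.4  0.1 -0.9] j7 1.28
knob px [253.6 270.7] r 25.4 ang 58.7 rad 0.1200 off_mm [-4.   2.3]
179.5543863115389
[[0, -39, 17, 0, 0, 0, 0], [0, -63, 20, 0, 0, 0, 0], [0, -88, 19, 0, 0, 0, 0], [0, -111, 12, 0, 0, 0, 0], [0, -132, 1, 0, 0, 0, 0], [0, -151, -14, 0, 0, 0, 0], [0, -166, -32, 0, 0, 0, 0], [0, -178, -53, 0, 0, 0, 0], [0, -184, -75, 0, 0, 0, 0], [0, -187, -99, 0, 0, 0, 0]]
[0.4333 0.0242]
```

Call:
{"op": "step_arm", "data": {"moves": [[0,-34,15,0,0,0,0],[0,-61,20,0,0,0,0],[0,-86,19,0,0,0,0],[0,-110,12,0,0,0,0],[0,-131,2,0,0,0,0],[0,-150,-13,0,0,0,0],[0,-165,-31,0,0,0,0],[0,-177,-52,0,0,0,0],[0,-184,-75,0,0,0,0],[0,-187,-102,0,0,0,0]]}}

```text
clock: 7.55
position: [0.4328, 0.0197, 0.1033]
ee_rot: [0.126, 0.992, 0.0, -0.0]
ft_force: [1.3, -0.4, 0.1]
grip_width: 1.003
grasp_force: 0.0
```

```bash
python3 -c "
from look import *
t,k=look()
cmd=np.array([.4333,.0212])
s=.05+.1*np.arange(1,11);w=112.;d=k+w*s-.5*7*s*s
print(d[-1]);print(rows(cmd,d,0))
"
```

```text
t 7.55 tcp [0.4328 0.0197] ang 181.9 r 0.1207 grip 1.00 ft [ 1.3 -0.4  0.1] j7 1.21
knob px [269.1 273.4] r 24.2 ang 178.0 rad 0.1215 off_mm [-0.8  8.1]
291.77475572897265
[[0, 4, -28, 0, 0, 0, 0], [0, 12, -50, 0, 0, 0, 0], [0, 24, -69, 0, 0, 0, 0], [0, 39, -86, 0, 0, 0, 0], [0, 58, -100, 0, 0, 0, 0], [0, 78, -110, 0, 0, 0, 0], [0, 99, -116, 0, 0, 0, 0], [0, 122, -118, 0, 0, 0, 0], [0, 144, -115, 0, 0, 0, 0], [0, 165, -109, 0, 0, 0, 0]]
[ 0.5983 -0.0878]
```

Call:
{"op": "step_arm", "data": {"moves": [[0,4,-26,0,0,0,0],[0,12,-49,0,0,0,0],[0,24,-69,0,0,0,0],[0,39,-86,0,0,0,0],[0,58,-100,0,0,0,0],[0,78,-110,0,0,0,0],[0,99,-116,0,0,0,0],[0,122,-118,0,0,0,0],[0,145,-115,0,0,0,0],[0,169,-107,0,0,0,0]]}}

```text
clock: 8.6
position: [0.603, -0.0881, 0.1031]
ee_rot: [0.127, 0.992, -0.0, -0.0]
ft_force: [-0.3, 0.4, 0.2]
grip_width: 1.005
grasp_force: 0.0
```

```bash
python3 -c "
from look import *
t,k=look()
cmd=np.array([.6023,-.0858])
s=.05+.1*np.arange(1,11);w=105.;d=k+w*s-.5*6.5*s*s
print(d[-1]);print(rows(cmd,d,0))
"
```

```text
t 8.60 tcp [ 0.603  -0.0881] ang 294.0 r 0.1222 grip 1.00 ft [-0.3  0.4  0.2] j7 1.68
knob px [233.6 248.2] r 26.0 ang 286.6 rad 0.1196 off_mm [-15.6  -2.9]
393.2249005322077
[[0, 15, 8, 0, 0, 0, 0], [0, 32, 21, 0, 0, 0, 0], [0, 47, 37, 0, 0, 0, 0], [0, 58, 55, 0, 0, 0, 0], [0, 66, 75, 0, 0, 0, 0], [0, 70, 96, 0, 0, 0, 0], [0, 71, 117, 0, 0, 0, 0], [0, 68, 137, 0, 0, 0, 0], [0, 61, 157, 0, 0, 0, 0], [0, 51, 175, 0, 0, 0, 0]]
[0.6533 0.0892]
```

```bash
python3 -c "
from look import *
cmd=np.array([.6023,-.0858])
s=.05+.1*np.arange(1,11);d=287.5+99.3*s-.5*8.5*s*s;d[-1]+=1.5
print(d[-1]);print(rows(cmd,d,0))
"
```

```text
388.57937499999997
[[0, 15, 8, 0, 0, 0, 0], [0, 31, 20, 0, 0, 0, 0], [0, 45, 35, 0, 0, 0, 0], [0, 56, 52, 0, 0, 0, 0], [0, 64, 70, 0, 0, 0, 0], [0, 69, 89, 0, 0, 0, 0], [0, 71, 109, 0, 0, 0, 0], [0, 70, 128, 0, 0, 0, 0], [0, 65, 146, 0, 0, 0, 0], [0, 56, 167, 0, 0, 0, 0]]
[0.6583 0.0812]
```

Call:
{"op": "step_arm", "data": {"moves": [[0,14,7,0,0,0,0],[0,31,20,0,0,0,0],[0,45,35,0,0,0,0],[0,56,52,0,0,0,0],[0,64,70,0,0,0,0],[0,69,89,0,0,0,0],[0,71,109,0,0,0,0],[0,70,128,0,0,0,0],[0,65,146,0,0,0,0],[0,56,167,0,0,0,0]]}}

```text
clock: 9.65
position: [0.6581, 0.0819, 0.1034]
ee_rot: [0.127, 0.992, -0.0, 0.0]
ft_force: [0.7, 0.4, -0.5]
grip_width: 0.998
grasp_force: 0.0
```

```bash
cat > fol.py <<'E'
from look import *
import json
H=json.load(open("H.json")) if __import__("os").path.exists("H.json") else [[6.5,57.9],[7.55,178.],[8.6,287.5]]
def go(cmd,lead=1.5):
    t,k=look(); k+=np.degrees(-.002*np.sin(np.radians(k))/.12)  # remove -2 mm x bias of detector
    k+=360*round((H[-1][1]+95*(t-H[-1][0])-k)/360); H.append([t,k]); json.dump(H,open("H.json","w"))
    h=np.array(H); f=np.polyfit(h[:,0]-t,h[:,1],2); a=2*f[0]; w=f[1]; print("k %.1f w %.1f a %.1f fitk %.1f"%(k,w,a,f[2]),"resid",(np.polyval(f,h[:,0]-t)-h[:,1]).round(1))
    s=.05+.1*np.arange(1,11); d=(k+f[2])/2+w*s+.5*a*s*s; d[-1]+=lead
    print("end ang %.1f"%d[-1]); print(rows(np.array(cmd),d,0))
E
python3 -c "
from fol import *
go([.6583,.0812])"
```

```text
t 9.65 tcp [0.6581 0.0819] ang 29.1 r 0.1198 grip 1.00 ft [ 0.7  0.4 -0.5] j7 1.42
knob px [240.8 284. ] r 25.2 ang 27.0 rad 0.1186 off_mm [ 1.  -4.5]
k 386.5 w 89.3 a -9.6 fitk 386.5 resid [ 0. -0.  0. -0.]
end ang 476.5
[[0, -13, 19, 0, 0, 0, 0], [0, -25, 32, 0, 0, 0, 0], [0, -40, 43, 0, 0, 0, 0], [0, -56, 52, 0, 0, 0, 0], [0, -72, 58, 0, 0, 0, 0], [0, -89, 61, 0, 0, 0, 0], [0, -107, 62, 0, 0, 0, 0], [0, -124, 61, 0, 0, 0, 0], [0, -140, 57, 0, 0, 0, 0], [0, -158, 50, 0, 0, 0, 0]]
[0.5003 0.1312]
```

Call:
{"op": "step_arm", "data": {"moves": [[0,-12,18,0,0,0,0],[0,-25,32,0,0,0,0],[0,-40,43,0,0,0,0],[0,-56,52,0,0,0,0],[0,-72,58,0,0,0,0],[0,-89,61,0,0,0,0],[0,-107,62,0,0,0,0],[0,-124,61,0,0,0,0],[0,-140,57,0,0,0,0],[0,-158,50,0,0,0,0]]}}

```text
clock: 10.7
position: [0.4994, 0.1316, 0.1034]
ee_rot: [0.126, 0.992, 0.0, -0.0]
ft_force: [-0.1, 0.5, 0.8]
grip_width: 1.005
grasp_force: 0.0
```

```bash
python3 -c "
from fol import *
go([.5003,.1312])"
```

```text
t 10.70 tcp [0.4994 0.1316] ang 116.6 r 0.1208 grip 1.01 ft [-0.1  0.5  0.8] j7 1.18
knob px [247.5 277. ] r 24.4 ang 117.4 rad 0.1205 off_mm [-1.4 -1. ]
k 476.5 w 80.4 a -9.2 fitk 476.4 resid [ 0.1 -0.2 -0.1  0.4 -0.2]
end ang 557.3
[[0, -21, -14, 0, 0, 0, 0], [0, -34, -25, 0, 0, 0, 0], [0, -44, -37, 0, 0, 0, 0], [0, -53, -51, 0, 0, 0, 0], [0, -59, -65, 0, 0, 0, 0], [0, -64, -80, 0, 0, 0, 0], [0, -66, -95, 0, 0, 0, 0], [0, -67, -111, 0, 0, 0, 0], [0, -66, -126, 0, 0, 0, 0], [0, -61, -143, 0, 0, 0, 0]]
[ 0.4393 -0.0118]
```

Call:
{"op": "step_arm", "data": {"moves": [[0,-20,-13,0,0,0,0],[0,-34,-25,0,0,0,0],[0,-44,-37,0,0,0,0],[0,-53,-51,0,0,0,0],[0,-59,-65,0,0,0,0],[0,-64,-80,0,0,0,0],[0,-66,-95,0,0,0,0],[0,-67,-111,0,0,0,0],[0,-66,-126,0,0,0,0],[0,-61,-143,0,0,0,0]]}}

```text
clock: 11.75
position: [0.4392, -0.0133, 0.1035]
ee_rot: [0.127, 0.992, 0.0, -0.0]
ft_force: [1.0, 1.2, 0.2]
grip_width: 1.0
grasp_force: 0.0
```

```bash
python3 -c "
from fol import *
go([.4393,-.0118],0)"
```

```text
t 11.75 tcp [ 0.4392 -0.0133] ang 197.9 r 0.1200 grip 1.00 ft [1.  1.2 0.2] j7 1.32
knob px [244.8 280.1] r 24.6 ang 199.0 rad 0.1211 off_mm [-0.3 -2.5]
k 559.3 w 72.8 a -8.6 fitk 558.7 resid [ 0.5 -0.6 -0.6  0.4  1.  -0.6]
end ang 630.7
[[0, 10, -24, 0, 0, 0, 0], [0, 18, -37, 0, 0, 0, 0], [0, 28, -48, 0, 0, 0, 0], [0, 38, -58, 0, 0, 0, 0], [0, 50, -66, 0, 0, 0, 0], [0, 62, -73, 0, 0, 0, 0], [0, 75, -78, 0, 0, 0, 0], [0, 89, -82, 0, 0, 0, 0], [0, 102, -84, 0, 0, 0, 0], [0, 115, -85, 0, 0, 0, 0]]
[ 0.5543 -0.0968]
```

Call:
{"op": "step_arm", "data": {"moves": [[0,9,-23,0,0,0,0],[0,18,-37,0,0,0,0],[0,28,-48,0,0,0,0],[1,38,-58,0,0,0,0],[1,50,-66,0,0,0,0],[1,62,-73,0,0,0,0],[1,75,-78,0,0,0,0],[1,89,-82,0,0,0,0],[1,102,-84,0,0,0,0],[1,115,-85,0,0,0,0]], "grip_force": 30}}

```text
clock: 12.8
position: [0.5552, -0.0969, 0.1034]
ee_rot: [0.126, 0.992, 0.001, -0.0]
ft_force: [-1.6, 6.9, 5.3]
grip_width: 0.273
grasp_force: 30.2
```

```bash
python3 -c "
from h import *
from workcell import manip
o=manip.get_obs();print(o['clock'],o['position'],o['grip_width'],o['grasp_force'],o['ft_force'])
cmd=np.array([.5543,-.0968]); a0=270.4; a1=387.85
# 30 rows, start 6.3 deg/row, smooth decel to stop: cubic with v0,v1=0
N=32;u=np.arange(1,N+1)/N;v0=6.4*N;D=a1-a0
d=a0+D*(3*u**2-2*u**3)+v0*(u-2*u**2+u**3)
print(np.diff(np.r_[a0,d]).round(1))
for i in range(0,N,10): cmd=rows(cmd,d[i:i+10],1);print(cmd)
"
```

```text
12.8 [ 0.55523068 -0.09688783  0.10341389] 0.2732345685925489 30.197986364364624 [-1.64795996  6.88753022  5.32552257]
[6.3 6.2 6.1 6.  5.8 5.7 5.6 5.4 5.3 5.1 4.9 4.7 4.6 4.4 4.2 4.  3.8 3.6
 3.4 3.2 2.9 2.7 2.5 2.3 2.  1.8 1.5 1.2 1.  0.7 0.4 0.1]
[[1, 13, 1, 0, 0, 0, 0], [1, 26, 3, 0, 0, 0, 0], [1, 38, 7, 0, 0, 0, 0], [1, 50, 12, 0, 0, 0, 0], [1, 61, 17, 0, 0, 0, 0], [1, 71, 24, 0, 0, 0, 0], [1, 80, 31, 0, 0, 0, 0], [1, 88, 39, 0, 0, 0, 0], [1, 95, 48, 0, 0, 0, 0], [1, 101, 57, 0, 0, 0, 0]]
[ 0.6553 -0.0398]
[[1, 5, 9, 0, 0, 0, 0], [1, 9, 18, 0, 0, 0, 0], [1, 12, 27, 0, 0, 0, 0], [1, 15, 35, 0, 0, 0, 0], [1, 17, 44, 0, 0, 0, 0], [1, 18, 52, 0, 0, 0, 0], [1, 18, 60, 0, 0, 0, 0], [1, 18, 68, 0, 0, 0, 0], [1, 18, 75, 0, 0, 0, 0], [1, 17, 82, 0, 0, 0, 0]]
[0.6723 0.0422]
[[1, -1, 6, 0, 0, 0, 0], [1, -3, 11, 0, 0, 0, 0], [1, -4, 16, 0, 0, 0, 0], [1, -6, 21, 0, 0, 0, 0], [1, -7, 25, 0, 0, 0, 0], [1, -8, 28, 0, 0, 0, 0], [1, -10, 31, 0, 0, 0, 0], [1, -11, 33, 0, 0, 0, 0], [1, -12, 35, 0, 0, 0, 0], [1, -12, 36, 0, 0, 0, 0]]
[0.6603 0.0782]
[[1, -1, 1, 0, 0, 0, 0], [1, -1, 1, 0, 0, 0, 0]]
[0.6593 0.0792]
```

Held on the knob. Now I walk it round to the pointer.

Call:
{"op": "step_arm", "data": {"moves": [[1,13,1,0,0,0,0],[1,26,3,0,0,0,0],[1,38,7,0,0,0,0],[1,50,12,0,0,0,0],[1,61,17,0,0,0,0],[1,71,24,0,0,0,0],[1,80,31,0,0,0,0],[1,88,39,0,0,0,0],[1,95,48,0,0,0,0],[1,101,57,0,0,0,0]]}}

```text
clock: 13.8
position: [0.654, -0.0373, 0.1034]
ee_rot: [0.125, 0.992, 0.002, -0.003]
ft_force: [-16.4, 8.8, 15.8]
grip_width: 0.273
grasp_force: 31.3
```

Call:
{"op": "step_arm", "data": {"moves": [[1,5,9,0,0,0,0],[1,9,18,0,0,0,0],[1,12,27,0,0,0,0],[1,15,35,0,0,0,0],[1,17,44,0,0,0,0],[1,18,52,0,0,0,0],[1,18,60,0,0,0,0],[1,18,68,0,0,0,0],[1,18,75,0,0,0,0],[1,17,82,0,0,0,0]]}}

```text
clock: 14.8
position: [0.6691, 0.0401, 0.1034]
ee_rot: [0.127, 0.992, -0.001, -0.004]
ft_force: [-21.8, -3.2, 15.8]
grip_width: 0.27
grasp_force: 31.5
```

Call:
{"op": "step_arm", "data": {"moves": [[1,-1,6,0,0,0,0],[1,-3,11,0,0,0,0],[1,-4,16,0,0,0,0],[1,-6,21,0,0,0,0],[1,-7,25,0,0,0,0],[1,-8,28,0,0,0,0],[1,-10,31,0,0,0,0],[1,-11,33,0,0,0,0],[1,-12,35,0,0,0,0],[1,-12,36,0,0,0,0]]}}

```text
clock: 15.8
position: [0.6585, 0.075, 0.1034]
ee_rot: [0.128, 0.992, -0.001, -0.002]
ft_force: [-14.8, -5.9, 12.1]
grip_width: 0.27
grasp_force: 31.0
```

```bash
python3 -c "
from h import *
from workcell import manip
o=manip.get_obs();p=o['position'][:2]-C;print(o['clock'],o['position'],np.hypot(*p),np.degrees(np.arctan2(p[1],p[0])),o['grip_width'],o['grasp_force'],o['ft_force'])
"
```

```text
15.8 [0.65848248 0.07501376 0.10340585] 0.11698590338226857 26.071142809725686 0.27014531421917953 30.95997154712677 [-14.83869423  -5.90071101  12.05169179]
```

Call:
{"op": "step_arm", "data": {"moves": [[1,-1,2,0,0,0,0],[1,-2,3,0,0,0,0],[1,-3,4,0,0,0,0],[1,-3,5,0,0,0,0],[1,-3,5,0,0,0,0],[1,-3,5,0,0,0,0]]}}

```text
clock: 16.4
position: [0.656, 0.0798, 0.1034]
ee_rot: [0.128, 0.992, -0.001, -0.002]
ft_force: [-10.8, -5.6, 9.8]
grip_width: 0.27
grasp_force: 30.9
```

```bash
python3 -c "
from look import *
look()
o=manip.get_obs();c=manip.camera('wrist');cv2.imwrite('pics/h.png',c['image'])
print(o['ee_rot'],wproj(c,o,[[.6595,.0797,.12],[.70155,.102,.074]]))
print(wray(c,o,[(318,267)],.12))
"
```

```text
t 16.40 tcp [0.656  0.0798] ang 28.7 r 0.1170 grip 0.27 ft [-10.8  -5.6   9.8] j7 1.46
knob px [249.6 284.1] r 23.0 ang 27.8 rad 0.1183 off_mm [ 2.1 -1. ]
[ 0.1276429   0.99181757 -0.00143439 -0.00177222] [[252.46494817 286.68317476]
 [306.77305588 295.39353756]]
[[0.65750126 0.10801423]]
```

View pics/h.png

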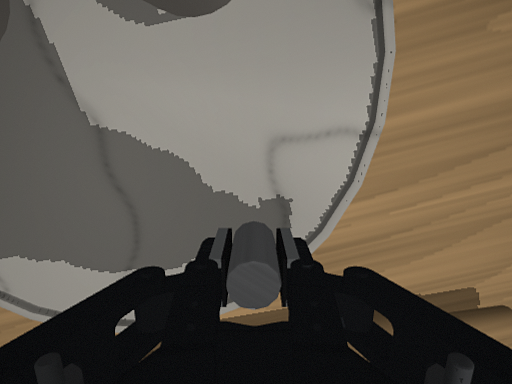

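The knob is held at about (254,283) in the wrist picture, within about 1° of the pointer direction. I'll make a small radial and tangential relief move, then open.

Call:
{"op": "step_arm", "data": {"moves": [[1,-1,-1,0,0,0,0],[1,-2,-2,0,0,0,0],[1,-2,-2,0,0,0,0],[1,-2,-2,0,0,0,0],[1,-2,-2,0,0,0,0]], "grip_force": 20}}

```text
clock: 17.0
position: [0.6553, 0.0805, 0.1035]
ee_rot: [0.127, 0.992, -0.0, -0.0]
ft_force: [-2.9, -1.7, 5.4]
grip_width: 0.275
grasp_force: 30.3
```

Call:
{"op": "step_arm", "data": {"moves": [[0.7,0,0,0,0,0,0],[0.6,0,0,0,0,0,0],[0.4,0,0,0,0,0,0],[0,0,0,0,0,0,0],[0,0,0,0,0,0,0],[0,0,0,0,0,0,0],[0,0,0,0,0,0,0]]}}

```text
clock: 17.7
position: [0.6554, 0.0808, 0.1034]
ee_rot: [0.127, 0.992, 0.0, 0.0]
ft_force: [0.3, -0.7, -0.1]
grip_width: 1.003
grasp_force: 0.0
```

```bash
python3 -c "
from look import *
look();look()
print(manip.get_obs()['position'])
"
```

```text
t 17.70 tcp [0.6554 0.0808] ang 29.3 r 0.1170 grip 1.00 ft [ 0.3 -0.7 -0.1] j7 1.46
knob px [252.5 284.2] r 24.4 ang 28.8 rad 0.1191 off_mm [2.4 0.2]
t 17.75 tcp [0.6554 0.0808] ang 29.3 r 0.1170 grip 1.00 ft [-0.9  0.   0.4] j7 1.46
knob px [256.  284.9] r 22.6 ang 29.2 rad 0.1203 off_mm [3.  1.5]
[0.65540027 0.08077404 0.103406  ]
```

```bash
python3 -c "
from look import *
for i in range(4): look()
"
```

```text
t 17.80 tcp [0.6554 0.0808] ang 29.3 r 0.1169 grip 0.99 ft [-0.1  0.2 -0.8] j7 1.46
knob px [253.  284.2] r 24.6 ang 28.9 rad 0.1192 off_mm [2.4 0.4]
t 17.85 tcp [0.6554 0.0808] ang 29.3 r 0.1169 grip 1.00 ft [-0.7  0.4  0.6] j7 1.46
knob px [253.4 283.5] r 24.8 ang 29.0 rad 0.1191 off_mm [2.1 0.6]
t 17.90 tcp [0.6554 0.0808] ang 29.3 r 0.1169 grip 1.00 ft [0.3 0.1 0.2] j7 1.46
knob px [253.2 284.3] r 24.2 ang 28.9 rad 0.1193 off_mm [2.4 0.4]
t 17.95 tcp [0.6554 0.0808] ang 29.3 r 0.1169 grip 1.00 ft [ 0.1 -0.1  0.7] j7 1.46
knob px [250.3 284.9] r 23.0 ang 28.4 rad 0.1186 off_mm [ 2.4 -0.8]
```

Call:
{"op": "step_arm", "data": {"moves": [[0,0,0,20,0,0,0],[0,0,0,60,0,0,0],[0,0,0,100,0,0,0],[0,0,0,145,0,0,0],[0,-20,-5,190,0,0,0],[0,-50,-15,220,0,0,0],[0,-90,-25,242,0,0,0],[0,-127,-35,242,0,0,0],[0,-127,-35,242,0,0,0],[0,-127,-35,242,0,0,0]]}}

```text
clock: 19.0
position: [0.528, 0.0461, 0.3461]
ee_rot: [0.126, 0.992, 0.002, 0.0]
ft_force: [-0.0, 0.1, 0.0]
grip_width: 1.001
grasp_force: 0.0
```

```bash
python3 - <<'E'
from workcell import manip
from h import *
o=manip.get_obs();c=manip.camera("wrist");im=c["image"]
p0=wproj(c,o,[[*on(27.85),.12],[.70155,.102,.074],[*C,.07]]);print(o["position"],p0)
a=cv2.resize(im[200:300,230:350],None,fx=4,fy=4,interpolation=2)
t=manip.camera("top");b=cv2.resize(t["image"][150:285,185:305],None,fx=2.6,fy=2.6,interpolation=2)
out=np.zeros((400,800,3),np.uint8);out[:,:480]=a;out[:351,485:485+312]=b;cv2.imwrite("pics/end.png",out)
q=on(27.85)
E
```

```text
[0.52797893 0.04611503 0.34607193] [[301.5234739  260.38652556]
 [316.89259275 266.89773764]
 [241.13634324 186.73741632]]
```

View pics/end.png

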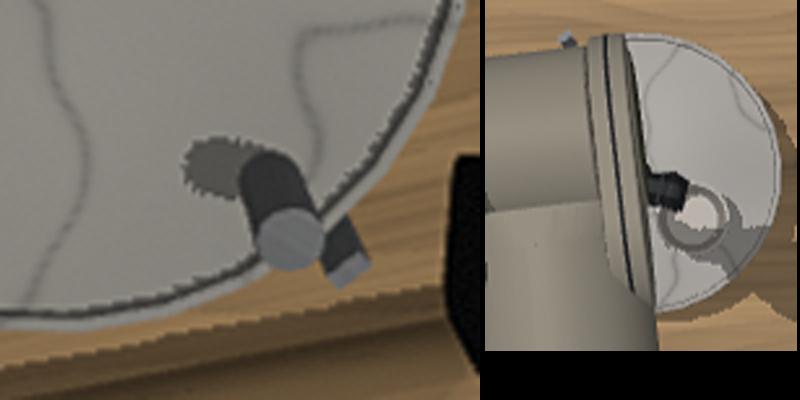

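```bash
python3 - <<'E'
from workcell import manip
from h import *
o=manip.get_obs();c=manip.camera("wrist");cv2.imwrite("pics/fin.png",c["image"])
p=wray(c,o,[(302.4,259.1)],.12)[0]-C;print(np.degrees(np.arctan2(p[1],p[0])),np.hypot(*p))
# expected ramekin mouth centres if they did not slide (start knob 170.4: a at 7.6, b at -94.4)
for r,a in((.073,7.6),(.078,-94.6)):
    t=np.radians(a-170.4+28.4);print(wproj(c,o,[[C[0]+r*np.cos(t),C[1]+r*np.sin(t),.115]]))
E
```

```text
28.599760313484797 0.1191483458567705
[[188.08898237 166.08974009]]
[[282.61913501 148.29566305]]
```

View pics/fin.png

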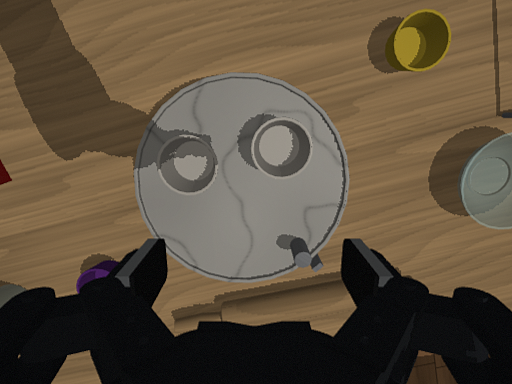

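The knob at (302,259) stands at the pointer (317,265), within about 0.8°. Both ramekins are upright where they'd be had they not slid: (188,165) against a predicted (188,166), and (282,148) against (283,148). The surroundings in view are unchanged.

```bash
python3 -c "
from workcell import manip
print(manip.hand_in())"
```

```text
the job is handed in; nothing more can be done
None
```

The job is handed in: the turntable coasted about 5.8 s from roughly 2.9 to 5.3 s per turn, and it now stands still with the knob within about 1° of the pointer and both ramekins unmoved on the plate. The gripper stayed within about 1.6 cm of the knob whenever I measured it, about once a second.

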